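# Bring the plank stop to its line against the play in the handwheel

## Task

The length stop on the cutting jig has been wound too far: its handwheel stands clockwise (seen from above) past its mark, and the worn gear has about 23 degrees of play. Using the wheel only, turn it back anticlockwise well past the index, at least an eighth of a turn beyond it, then bring it clockwise up to the index and stop there, so that the play is taken up and the line on the stop block meets the line on the bed. Let go and leave the wheel there, without pushing the stop block or moving the things on the bench.

Things in the scene. Friction and masses are not known exactly. Their poses are not given: they have to be found in the camera images.
- jig: blue cast length-stop jig screwed to the bench. Origin on the bench top under the handwheel's axis; its z is up, its +y runs along the bed towards the stop block, its +x points from the axis to the index finger. Bed 110 mm wide (x), from y -80 to +360 mm, 30 mm high, with steel ways to 38 mm; gearbox under the wheel to 57 mm
- handwheel: dark steel three-spoke handwheel turning about a vertical axis, 157 mm over its rim; origin on the axis, 78 mm above the bench, x towards its white mark. Rim 17 mm thick, its top 87 mm and the hub nut 96 mm above the bench. It can turn anticlockwise to over 70 degrees past the index and stays where it is left. Turning takes 0.12 N m in the play (0.4 rad), else 0.4 N m
- handle_grip (a point): upright round wooden handle on the wheel, 28 mm diameter, freely revolving on its own axis, 65 mm from the wheel's axis and diametrically opposite the wheel's white mark; this point is on its axis at half height, 126 mm above the bench (the handle reaches from 92 to 152 mm). With the mark at the index the handle is on the jig's -x side
- dial_mark (a point): outer end of the white radial line on the rim of the wheel, 83 mm from the axis, 84 mm above the bench; it turns with the wheel
- index (a point): point where the dial mark has to stand: 83 mm from the axis on the jig's +x side, 84 mm above the bench, just at the tip of the fixed steel index finger (its post stands 100 mm from the axis)
- stop: blue sliding stop block with a steel face plate, 92 x 50 mm, top 65 mm (plate 87 mm) above the bench; origin under its centre, axes as the jig's. Outside the play the wheel drives it 20 mm per radian; clockwise moves it along the jig's +y, away from the wheel
- stop_line (a point): end of the white line across the top of the stop block, at its +x edge, in the middle of its 50 mm length, 66 mm above the bench
- bed_line (a point): point where stop_line has to stand, at the tip of the small fixed steel pointer beside the bed, 202 mm from the wheel's axis along the jig's y. Coming clockwise, play taken up, stop_line gets there as the mark reaches the index; coming anticlockwise, the stop is then still 8 mm too far
- mallet: bystander: wooden mallet lying on its side, 325 mm long, head 120 mm by 84 mm, 84 mm high; origin on the bench near the middle of its handle
- clamp: bystander: steel bar clamp lying flat, 280 mm long, 115 mm wide, 25 mm high; origin under its bar
- offcut: bystander: softwood offcut 90 x 160 x 40 mm; origin under its centre
- tin: bystander: plain steel tin, 76 mm diameter, 100 mm high; origin under its centre

How it is judged:
By the outcome, as a careful person would: the job done as asked, in the order asked, and still so for the second after the job is handed in, with the robot touching nothing.
It also fails if it takes over 45 s, if anything falls off the work surface, if the arm or the gripper's body presses on something with over 40 N, if the wrist force passes 120 N, or if a joint passes its speed limit or range.

## Robot

A 6-joint arm with a two-finger parallel gripper is mounted at the origin on the work surface. World frame = base frame: x ahead of the robot, y to its left, z up, the work surface at z = 0. Lengths are in mm, angles in rad, forces in N, time in s.
With the tool pointing down it reaches from about 225 to 725 mm from the base axis. Payload 3.1 kg.
Tool frame: the origin (TCP) lies midway between the tips of the shut fingers; the grasp point (between the pads) lies 19 mm behind it; z points along the fingers, x is the direction in which the jaws open and shut, and the axes are right-handed (so a half turn about z gives the same grasp; the last joint's range is limited). The gripper opens to 85 mm and grips with 20 to 120 N. Pads are 22 mm wide; open, the fingers measure 114 mm over their backs; the gripper's body (76 mm by 85 mm) begins 54 mm behind the grasp point. The pads swing forward as they close: fully open they stand 13 mm farther back than shut.
Start: joints at [1.217, 0.048, 0.099, 1.622, 0, 1.443], TCP at [117.548, 511.664, 231.312] pointing down, gripper open.
Joint ranges: [-2.91, 2.91], [-0.99, 1.94], [-1.21, 1.42], [-2.12, 2.29], [-1.49, 1.47], [-3.14, 3.14]. Speed limits (rad/s): [2.79, 2.79, 3.14, 3.14, 3.14, 3.14].

## Interface

Orientations are given as a unit quaternion [x, y, z, w].
In Python, from station import monitor, optics, job_done gives the robot as it stands.
- The arm moves only by the tool apply_moves, never from a script. Its argument "motion" is a list of rows, each an object with "offset": the shift along the tool's x, y, z in mm, a list of three; "rotation": the turn, a rotation vector about the tool's x, y, z in degrees, a list of three; "hand": the opening in per cent of the stroke, from 0 (shut) to 100 (fully open). In form: [{"offset": [tx, ty, tz], "rotation": [rx, ry, rz], "hand": hand}, ...]. A call has exactly 5 rows; each row shifts and turns the commanded pose from where the row before left it, along the tool's axes as they then stand; what a row does not reach is not made up. A row lasts 1/10 s, in which the tool goes at most 50 mm and 8.59 degrees, less where a joint would pass 70% of its speed; a pose out of reach is approached as far as the arm can. A call with a gripper value outside its range is refused whole. The fingers move at their own pace and stop on an object; "newtons" is the grip in N (left out, the last holds). Time passes only in rows, so rows that do not move let the fingers close, or fill a call up. It gives the time, the measured TCP pose, the force and the opening at its end, in the units of the state.
- monitor.observe(): the state, without advancing time (a new reading comes with each control period).
- optics.snapshot(name): name is "scene" or "top"; returns the picture (400x640x3 uint8, red, green, blue); there is no depth.
- optics.calibration(name): a dict with "camera_matrix" (3x3 intrinsics, pixels), "k1" (the pictures are not rectified: a ray, as slopes to the right and down, at radius r is drawn at 1 + k1 r^2 times it, then the intrinsics apply), "view" (4x4, takes a point from world to camera coordinates). Camera axes: x right, y down, z forward; pixel columns grow to the right and rows downward; lengths in mm; the calibration is good to about 2 mm. A picture is of the moment at which its call begins. calibration takes no time and is no camera call.
- job_done(): hands the job in, once; it reports no verdict.
Trained networks look in the newest picture that a camera, given by its name, has taken for a name from the list of things; names that differ only in an ending like _2 or _b are one class to them, and where a whole thing is asked for, a point or a joint stands for the part that bears it (a point fixed in the world has none). Each returns a list of dicts, best first, with "score" (0 to 1); they miss things now and then, are a little off and sometimes report something else, mostly with a low value. They report only what shows in the picture. A call takes as long as a camera call.
- optics.recognise(camera, query): "point" ([x, y, z] in mm, in world coordinates, good to about 4 mm: the middle of the surface that is visible of it).
- optics.silhouettes(camera, query): "pixels" (400x640 bool, what is visible of it).
The state is a dict: "time": time; "joint_pos": joint angles; "joint_vel": joint speeds; "joint_torque": joint torques, N m; "ee_pos": TCP position; "tcp_rot": TCP orientation; "contact_force": force on the tool from outside, world axes, zero at the start; "ft_torque": the same for the moment, N m; "grip_width": finger opening in mm.
Only numpy, scipy, OpenCV 4.12 (cv2) and the standard library are available. Lean on these libraries where they do the work, as an engineer would, in place of code of your own. Each camera call takes 0.05 s, during which the arm holds its last target.

## Working session

There is one attempt and no reset: what is moved stays moved. The work goes in short steps, Python scripts to look and compute and a tool call to move; the robot and the scene stay as the last step left them, time stands still between calls to the robot, and variables do not carry over. Pictures are saved under pics/ and viewed, and the job is handed in when it is done.

Besides the shell and the picture viewer there is one more tool, called after "Call:" as name(argument=value, ...), one argument or row to a line, values as JSON. apply_moves: Moves the arm, as the interface text tells. Its arguments: {"type":"object","properties":{"motion":{"type":"array","items":{"type":"object","properties":{"offset":{"type":"array","items":{"type":"number"}},"rotation":{"type":"array","items":{"type":"number"}},"hand":{"type":"number"}}}},"newtons":{"type":"number"}},"required":["motion"]}

```bash
ls; mkdir -p pics; python3 - <<'E'
from station import monitor, optics
import cv2,numpy as np
s=monitor.observe(); print(s)
for n in("scene","top"):
    im=optics.snapshot(n); cv2.imwrite(f"pics/{n}0.png",im[:,:,::-1]); c=optics.calibration(n); print(n,c)
    for q in("handle_grip","dial_mark","index","stop_line","bed_line","handwheel","jig","stop","mallet","clamp","offcut","tin"):
        try:
            r=optics.recognise(n,q); print(q,[(np.round(d["point"]).tolist(),round(d["score"],2)) for d in r[:2]])
        except Exception as e: print(q,e)
E
```

```text
pics
{'time': 0.0, 'joint_pos': array([ 1.21719401e+00,  4.86877556e-02,  9.75929592e-02,  1.62198630e+00,
       -4.07079301e-07,  1.44299259e+00]), 'joint_vel': array([ 0.00038712,  0.00016441, -0.00178235, -0.00090081,  0.00115484,
       -0.00014247]), 'joint_torque': array([-7.36892016e-04, -3.38786745e+01,  3.20012999e+01,  2.05142278e-02,
       -4.00304634e-04, -9.97836587e-07]), 'ee_pos': array([117.34226847, 511.09678681, 230.14746899]), 'tcp_rot': array([ 7.82266944e-01,  6.22942311e-01, -9.76957447e-04,  5.92107965e-04]), 'contact_force': array([ 0.49444374, -0.0052214 , -0.29957064]), 'ft_torque': array([-0.01027184, -0.00752941,  0.00836437]), 'grip_width': 85.2336635810158}
scene {'camera_matrix': array([[468.17340834,   0.        , 316.87316458],
       [  0.        , 468.17340834, 206.14814225],
       [  0.        ,   0.        ,   1.        ]]), 'k1': -0.08966569375081421, 'view': array([[-8.38939381e-01,  5.43858533e-01,  1.99652549e-02,
         4.16034229e+02],
       [ 2.78048805e-01,  4.59868563e-01, -8.43332536e-01,
        -4.23255910e+01],
       [-4.678349
[... 1139 characters left out ...]
03],
       [ 0.00000000e+00,  0.00000000e+00,  0.00000000e+00,
         1.00000000e+00]])}
handle_grip [([623.0, 206.0, 70.0], 0.67), ([538.0, 67.0, 149.0], 0.43)]
dial_mark [([558.0, 7.0, 84.0], 0.86)]
index [([611.0, 122.0, 52.0], 0.77)]
stop_line [([620.0, 206.0, 68.0], 0.84), ([561.0, 5.0, 84.0], 0.66)]
bed_line [([611.0, 125.0, 53.0], 0.95)]
handwheel [([562.0, 5.0, 86.0], 0.67), ([767.0, -33.0, 41.0], 0.42)]
jig [([606.0, 121.0, 52.0], 0.64)]
stop [([625.0, 209.0, 67.0], 0.66)]
mallet [([268.0, 364.0, 101.0], 0.67), ([447.0, -427.0, 64.0], 0.59)]
clamp [([674.0, -375.0, 20.0], 0.88)]
offcut [([767.0, -35.0, 44.0], 0.95), ([609.0, 123.0, 52.0], 0.34)]
tin [([267.0, 364.0, 99.0], 0.85)]
```

```bash
python3 - <<'E'
import cv2
a=cv2.imread("pics/top0.png"); cv2.imwrite("pics/topc.png",cv2.resize(a[60:280,200:420],None,fx=2.7,fy=2.7,interpolation=cv2.INTER_CUBIC))
a=cv2.imread("pics/scene0.png"); cv2.imwrite("pics/scenec.png",cv2.resize(a[100:300,130:400],None,fx=2.7,fy=2.7,interpolation=cv2.INTER_CUBIC))
E
```

```text
(no output)
```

View pics/top0.png

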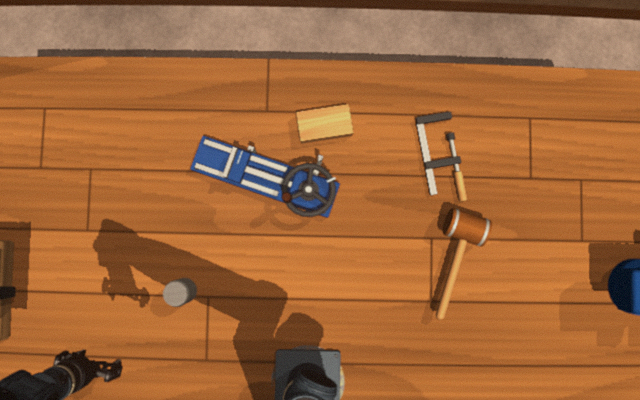

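View pics/scene0.png

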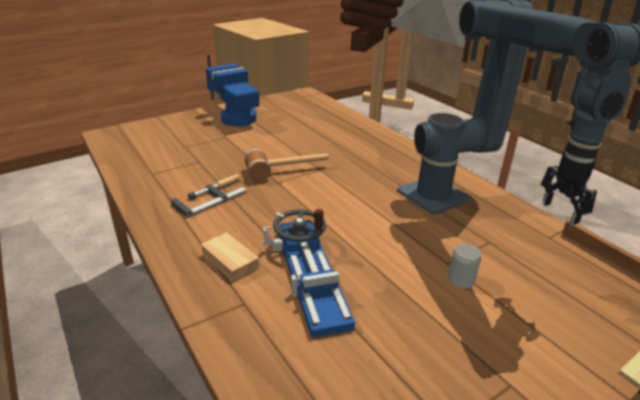

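```bash
ls pics
```

```text
scene0.png
scenec.png
top0.png
topc.png
```

View pics/topc.png

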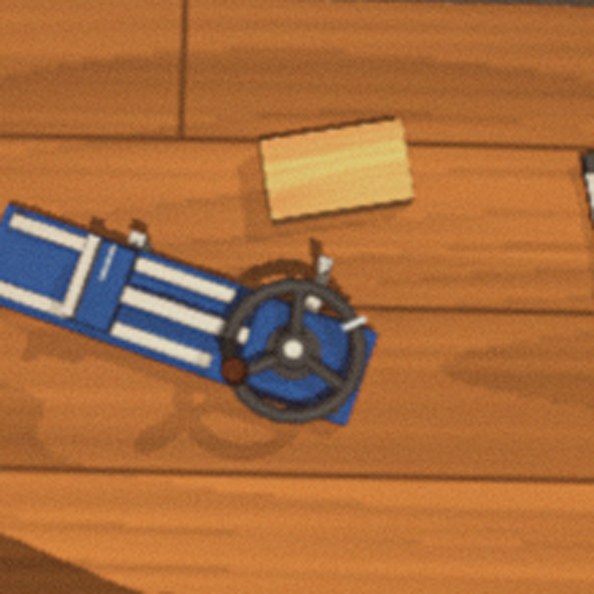

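View pics/scenec.png

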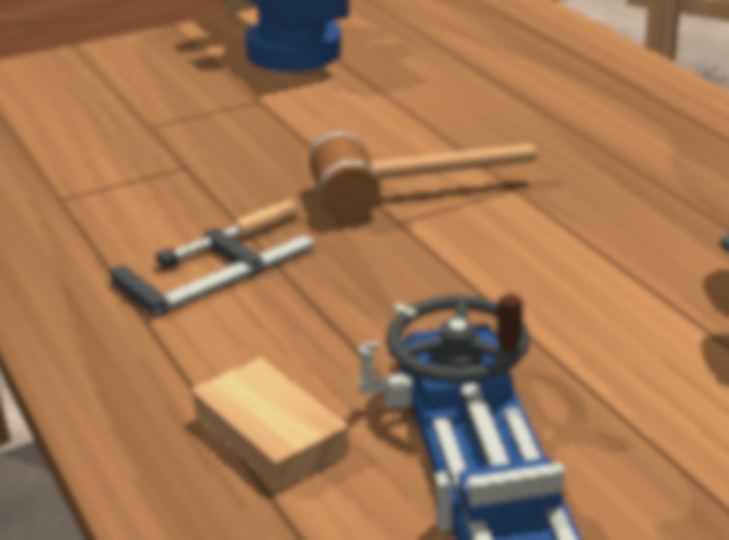

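Pics show: hub at about (308,189), brown handle top (286,197), white mark end (335,178), index post (319,158), with the mark clockwise of the index. The bed runs left and slightly up in the top view. Next I fit the geometry.

```bash
cat > h.py <<'E'
import numpy as np,cv2
from station import monitor,optics
def calib(n):
    c=optics.calibration(n); return c["camera_matrix"],c["k1"],c["view"]
def proj(n,P):
    K,k,V=calib(n); P=np.atleast_2d(P); c=P@V[:3,:3].T+V[:3,3]
    s=c[:,:2]/c[:,2:]; s=s*(1+k*(s**2).sum(1,keepdims=True)); return s*[K[0,0],K[1,1]]+[K[0,2],K[1,2]]
def back(n,uv,z):
    K,k,V=calib(n)
    s=cv2.undistortPoints(np.array([[uv]],float),K,np.array([k,0,0,0,0.]))[0,0]
    R=V[:3,:3];o=-R.T@V[:3,3];d=R.T@np.array([s[0],s[1],1]); return o+d*(z-o[2])/d[2]
E
python3 - <<'E'
from h import *
t=lambda u,v:(u/2.7+200-.3,v/2.7+60-.3)
s=lambda u,v:(u/2.7+130-.3,v/2.7+100-.3)
hub=back("top",t(292,349),96);
for n,p,z in(("hub",(292,349),96),("handle",(233,369),152),("mark",(366,319),84),("idxpost",(325,262),92),("stopline0",(112,247),66),("stopline1",(102,277),66),("bedline",(138,242),66)):
    P=back("top",t(*p),z);d=P-hub;print(n,P.round(1),"d",d.round(1),np.hypot(*d[:2]).round(1),np.degrees(np.arctan2(d[1],d[0])).round(1))
for n,p,z in(("hub",(458,322),96),("handle",(511,297),152),("mark",(398,307),84)):
    print("sc",n,back("scene",s(*p),z).round(1))
# fine: silhouettes
for q in("handwheel","handle_grip","stop","dial_mark"):
  for n in("top",):
    r=optics.silhouettes(n,q)
    for d in r[:2]:
        ys,xs=np.nonzero(d["pixels"]);print(q,n,round(d["score"],2),len(xs),xs.mean().round(1),ys.mean().round(1),xs.min(),xs.max(),ys.min(),ys.max())
E
```

```text
hub [567.6   8.1  96. ] d [0. 0. 0.] 0.0 0.0
handle [540.2  65.6 152. ] d [-27.4  57.5  56. ] 63.7 115.4
mark [602.5 -69.4  84. ] d [ 34.9 -77.5 -12. ] 85.0 -65.7
idxpost [661.3 -24.7  92. ] d [ 93.7 -32.7  -4. ] 99.2 -19.2
stopline0 [677.4 205.7  66. ] d [109.9 197.7 -30. ] 226.2 60.9
stopline1 [644.5 215.4  66. ] d [ 76.9 207.4 -30. ] 221.2 69.7
bedline [683.5 177.8  66. ] d [115.9 169.7 -30. ] 205.5 55.7
sc hub [564.1   7.9  96. ]
sc handle [536.6  67.8 152. ]
sc mark [596.5 -67.3  84. ]
handwheel top 0.82 1346 308.4 189.2 282 335 163 216
handwheel top 0.72 85 286.8 197.2 282 292 192 202
handle_grip top 0.58 105 286.9 196.9 282 292 191 202
handle_grip top 0.27 1433 307.9 189.2 281 335 163 216
stop top 0.61 908 244.9 167.9 223 291 148 186
stop top 0.46 765 179.4 291.7 162 196 277 306
dial_mark top 0.62 1269 309.3 189.3 282 335 163 216
```

```bash
python3 - <<'E'
from h import *
im=cv2.imread("pics/top0.png").astype(float)
s=(im[:,:,0]-im[:,:,2]) # B-R
far=[];near=[]
for u in list(range(205,228))+list(range(252,278)):
    col=s[120:235,u]; on=np.nonzero(col>0)[0]
    a,b=on[0],on[-1]
    f=120+a-1+ (0-col[a-1])/(col[a]-col[a-1]); g=120+b+col[b]/(col[b]-col[b+1])
    far.append((u,f)); near.append((u,g))
hub=np.array([567.6,8.1])
for nm,L,zz in(("far",far,30),("near",near,30),("near0",near,0)):
    P=np.array([back("top",p,zz)[:2] for p in L]);
    vx,vy,x0,y0=cv2.fitLine(P.astype(np.float32),cv2.DIST_HUBER,0,.01,.01).ravel()
    n=np.array([-vy,vx]); r=(P-[x0,y0])@n
    print(nm,"yaw of +x",np.degrees(np.arctan2(vy,vx))-90,"dist from hub",(np.array([x0,y0])-hub)@n,"res",r.std())
a=cv2.imread("pics/top0.png")[145:225,270:350]; cv2.imwrite("pics/w0.png",cv2.resize(a,None,fx=7,fy=7,interpolation=cv2.INTER_CUBIC))
E
```

```text
far yaw of +x -18.110573 dist from hub -55.41770464766339 res 0.34035058252452205
near yaw of +x -18.145645 dist from hub 54.273196534427576 res 0.14767687155752873
near0 yaw of +x -18.145645 dist from hub 52.765398831076915 res 0.15087785255746936
```

View pics/w0.png

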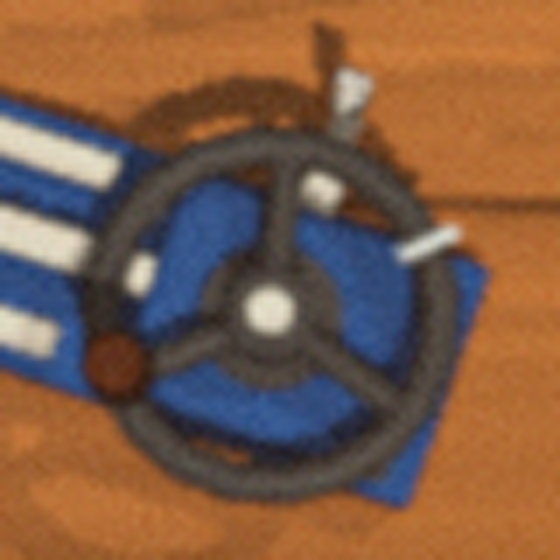

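The bed edges give a jig yaw of -18.1°. The mark is about 47° clockwise of the index, and the axis is near (566,8). The handle is now near (538,67) and should end at world angle 162°. I'm moving above the handle.

Call:
apply_moves(
  motion=[
    {"offset": [-22.6, 34, 0], "rotation": [0, 0, 0], "hand": 100},
    {"offset": [-22.6, 34, 0], "rotation": [0, 0, 0], "hand": 100},
    {"offset": [-22.6, 34, 0], "rotation": [0, 0, 0], "hand": 100},
    {"offset": [-22.6, 34, 0], "rotation": [0, 0, 0], "hand": 100},
    {"offset": [-22.6, 34, 0], "rotation": [0, 0, 0], "hand": 100},
  ],
)

```text
time: 2.0
ee_pos: [258.8, 362.3, 231.4]
tcp_rot: [0.782, 0.623, 0.0, -0.0]
contact_force: [1.4, -0.1, 0.7]
grip_width: 85.2
```

Call:
apply_moves(
  motion=[
    {"offset": [-22.6, 34, 0], "rotation": [0, 0, 0], "hand": 100},
    {"offset": [-22.6, 34, 0], "rotation": [0, 0, 0], "hand": 100},
    {"offset": [-22.6, 34, 0], "rotation": [0, 0, 0], "hand": 100},
    {"offset": [-22.6, 34, 0], "rotation": [0, 0, 0], "hand": 100},
    {"offset": [-22.6, 34, 0], "rotation": [0, 0, 0], "hand": 100},
  ],
)

```text
time: 2.5
ee_pos: [399.3, 213.9, 231.5]
tcp_rot: [0.782, 0.623, 0.0, 0.0]
contact_force: [0.4, 0.4, 0.1]
grip_width: 85.3
```

Call:
apply_moves(
  motion=[
    {"offset": [-22.6, 34, 0], "rotation": [0, 0, 0], "hand": 100},
    {"offset": [-22.6, 34, 0], "rotation": [0, 0, 0], "hand": 100},
    {"offset": [-22.6, 34, 0], "rotation": [0, 0, 0], "hand": 100},
    {"offset": [-22.6, 34, 0], "rotation": [0, 0, 0], "hand": 100},
    {"offset": [-22.6, 34, 0], "rotation": [0, 0, 5.2], "hand": 100},
  ],
)

```text
time: 3.0
ee_pos: [539.7, 65.6, 231.4]
tcp_rot: [0.81, 0.586, 0.0, 0.0]
contact_force: [0.7, 0.1, 0.7]
grip_width: 85.3
```

Call:
apply_moves(
  motion=[
    {"offset": [0, 0, 0], "rotation": [0, 0, 0], "hand": 100},
    {"offset": [0, 0, 0], "rotation": [0, 0, 0], "hand": 100},
    {"offset": [0, 0, 0], "rotation": [0, 0, 0], "hand": 100},
    {"offset": [0, 0, 0], "rotation": [0, 0, 0], "hand": 100},
    {"offset": [0, 0, 0], "rotation": [0, 0, 0], "hand": 100},
  ],
)

```text
time: 3.5
ee_pos: [538.2, 68.1, 231.8]
tcp_rot: [0.809, 0.588, 0.0, 0.0]
contact_force: [-0.2, -0.1, 0.1]
grip_width: 85.5
```

Call:
apply_moves(
  motion=[
    {"offset": [0, 0, 24], "rotation": [0, 0, 0], "hand": 100},
    {"offset": [0, 0, 24], "rotation": [0, 0, 0], "hand": 100},
    {"offset": [0, 0, 24], "rotation": [0, 0, 0], "hand": 100},
    {"offset": [0, 0, 24], "rotation": [0, 0, 0], "hand": 100},
    {"offset": [0, 0, 24], "rotation": [0, 0, 0], "hand": 100},
  ],
)

```text
time: 4.0
ee_pos: [538.4, 67.8, 110.7]
tcp_rot: [0.809, 0.587, 0.0, 0.0]
contact_force: [-0.4, 0.1, 0.1]
grip_width: 85.5
```

Call:
apply_moves(
  motion=[
    {"offset": [0, 0, 0], "rotation": [0, 0, 0], "hand": 24},
    {"offset": [0, 0, 0], "rotation": [0, 0, 0], "hand": 24},
    {"offset": [0, 0, 0], "rotation": [0, 0, 0], "hand": 24},
    {"offset": [0, 0, 0], "rotation": [0, 0, 0], "hand": 24},
    {"offset": [0, 0, 0], "rotation": [0, 0, 0], "hand": 24},
  ],
  newtons=40,
)

```text
time: 4.5
ee_pos: [540.0, 67.3, 113.5]
tcp_rot: [0.81, 0.587, 0.001, 0.001]
contact_force: [-0.6, 0.7, 3.3]
grip_width: 26.9
```

```bash
python3 - <<'E'
from h import *
s=monitor.observe();print(s["time"],s["ee_pos"],s["contact_force"],s["grip_width"])
a=optics.snapshot("scene")[:,:,::-1][120:270,220:420];cv2.imwrite("pics/g1.png",cv2.resize(a,None,fx=3.5,fy=3.5,interpolation=cv2.INTER_CUBIC))
E
```

```text
4.5 [539.95556778  67.26173839 113.48013268] [-0.55132602  0.65654209  3.31700024] 26.897295913257437
```

View pics/g1.png

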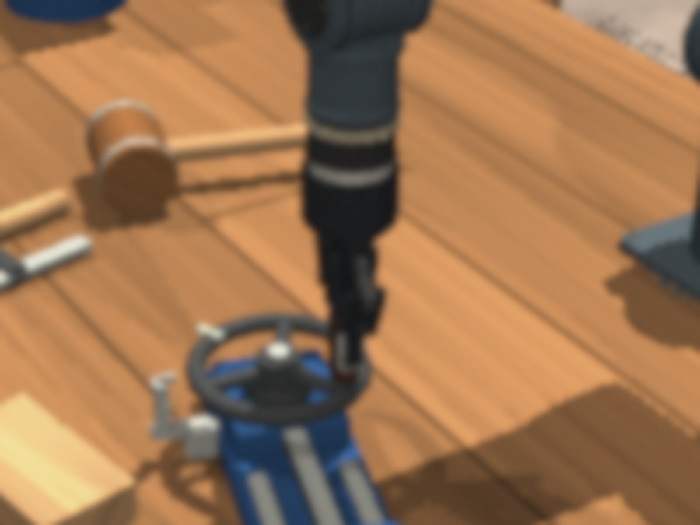

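```bash
python3 - <<'E'
import numpy as np
# tool x at world 72deg; y = 72-90=-18deg
def arc(a0,a1,n,r=65):
    a=np.radians(np.linspace(a0,a1,n+1)); P=r*np.c_[np.cos(a),np.sin(a)]; d=np.diff(P,axis=0)
    t=np.radians(72); X=[np.cos(t),np.sin(t)];Y=[np.sin(t),-np.cos(t)]
    return np.c_[d@X,d@Y].round(1)
print(arc(114,216,20).tolist())
E
```

```text
[[-4.1, -4.1], [-4.4, -3.7], [-4.7, -3.3], [-5.0, -2.9], [-5.2, -2.4], [-5.4, -2.0], [-5.6, -1.5], [-5.7, -1.0], [-5.8, -0.5], [-5.8, 0.0], [-5.8, 0.6], [-5.7, 1.1], [-5.6, 1.6], [-5.4, 2.1], [-5.2, 2.5], [-5.0, 3.0], [-4.7, 3.4], [-4.3, 3.8], [-4.0, 4.2], [-3.6, 4.5]]
```

Call:
apply_moves(
  motion=[
    {"offset": [-4.1, -4.1, 0], "rotation": [0, 0, 0], "hand": 0},
    {"offset": [-4.4, -3.7, 0], "rotation": [0, 0, 0], "hand": 0},
    {"offset": [-4.7, -3.3, 0], "rotation": [0, 0, 0], "hand": 0},
    {"offset": [-5.0, -2.9, 0], "rotation": [0, 0, 0], "hand": 0},
    {"offset": [-5.2, -2.4, 0], "rotation": [0, 0, 0], "hand": 0},
  ],
  newtons=50,
)

```text
time: 5.05
ee_pos: [518.4, 51.3, 113.4]
tcp_rot: [0.809, 0.587, 0.004, 0.001]
contact_force: [4.6, 4.4, 4.0]
grip_width: 27.0
```

```bash
python3 - <<'E'
from h import *
s=monitor.observe();print(s["time"],s["ee_pos"],s["contact_force"],s["ft_torque"],s["grip_width"])
d=s["ee_pos"][:2]-[566,8];print(np.hypot(*d),np.degrees(np.arctan2(d[1],d[0])))
E
```

```text
5.05 [518.42825749  51.33893796 113.36322887] [4.63635333 4.36767396 3.95661692] [ 1.0161214  -0.9676803  -0.07515741] 26.98742317784497
64.35319905999555 137.66576835208946
```

Call:
apply_moves(
  motion=[
    {"offset": [-5.4, -2.0, 0], "rotation": [0, 0, 0], "hand": 0},
    {"offset": [-5.6, -1.5, 0], "rotation": [0, 0, 0], "hand": 0},
    {"offset": [-5.7, -1.0, 0], "rotation": [0, 0, 0], "hand": 0},
    {"offset": [-5.8, -0.5, 0], "rotation": [0, 0, 0], "hand": 0},
    {"offset": [-5.8, 0, 0], "rotation": [0, 0, 0], "hand": 0},
  ],
)

```text
time: 5.55
ee_pos: [504.5, 26.3, 113.3]
tcp_rot: [0.809, 0.587, 0.004, 0.0]
contact_force: [4.7, 6.5, 4.6]
grip_width: 26.8
```

Call:
apply_moves(
  motion=[
    {"offset": [-5.8, 0.6, 0], "rotation": [0, 0, 0], "hand": 0},
    {"offset": [-5.7, 1.1, 0], "rotation": [0, 0, 0], "hand": 0},
    {"offset": [-5.6, 1.6, 0], "rotation": [0, 0, 0], "hand": 0},
    {"offset": [-5.4, 2.1, 0], "rotation": [0, 0, 0], "hand": 0},
    {"offset": [-5.2, 2.5, 0], "rotation": [0, 0, 0], "hand": 0},
  ],
)

```text
time: 6.05
ee_pos: [502.6, -1.9, 113.1]
tcp_rot: [0.809, 0.587, 0.004, -0.001]
contact_force: [2.0, 7.0, 5.5]
grip_width: 26.5
```

Call:
apply_moves(
  motion=[
    {"offset": [-5.0, 3.0, 0], "rotation": [0, 0, 0], "hand": 0},
    {"offset": [-4.7, 3.4, 0], "rotation": [0, 0, 0], "hand": 0},
    {"offset": [-4.3, 3.8, 0], "rotation": [0, 0, 0], "hand": 0},
    {"offset": [-4.0, 4.2, 0], "rotation": [0, 0, 0], "hand": 0},
    {"offset": [-3.6, 4.5, 0], "rotation": [0, 0, 0], "hand": 0},
  ],
)

```text
time: 6.55
ee_pos: [512.8, -28.1, 113.1]
tcp_rot: [0.809, 0.587, 0.003, -0.002]
contact_force: [-0.9, 5.8, 8.1]
grip_width: 26.7
```

```bash
cat > look.py <<'E'
from h import *
import sys
k=sys.argv[1]
s=monitor.observe();print(s["time"],s["ee_pos"],s["contact_force"],s["grip_width"])
d=s["ee_pos"][:2]-[566,8];print(np.hypot(*d),np.degrees(np.arctan2(d[1],d[0])))
a=optics.snapshot("top")[:,:,::-1];cv2.imwrite(f"pics/t{k}f.png",a)
cv2.imwrite(f"pics/t{k}.png",cv2.resize(a[135:225,215:350],None,fx=5.5,fy=5.5,interpolation=cv2.INTER_CUBIC))
b=optics.snapshot("scene")[:,:,::-1];cv2.imwrite(f"pics/s{k}f.png",b)
cv2.imwrite(f"pics/s{k}.png",cv2.resize(b[195:335,240:370],None,fx=4.2,fy=4.2,interpolation=cv2.INTER_CUBIC))
E
python3 look.py 2
```

```text
6.55 [512.77555649 -28.07925756 113.06249885] [-0.86626279  5.82823494  8.13755489] 26.747232004336183
64.30049932117672 -145.8678294317936
```

View pics/t2.png

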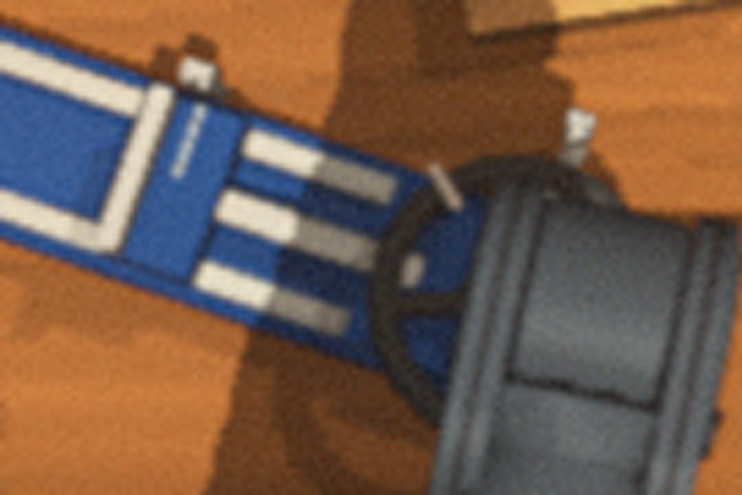

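View pics/s2.png

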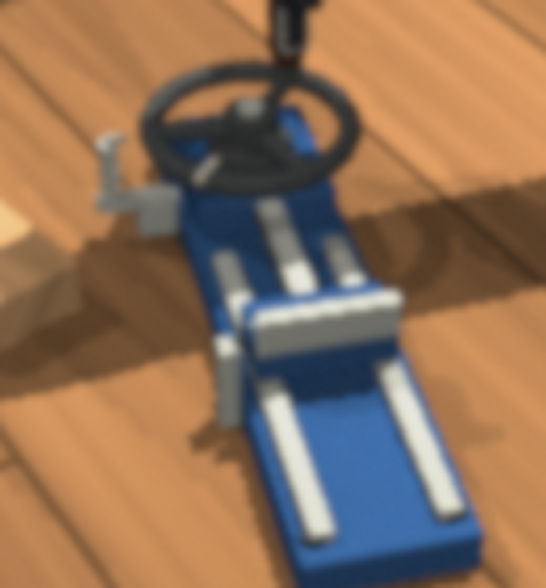

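```bash
python3 - <<'E'
from h import *
P=back("top",(434/5.5+215-.4,166/5.5+135-.4),84);d=P[:2]-[567.6,8.1];print(P,np.hypot(*d),np.degrees(np.arctan2(d[1],d[0])))
P=back("top",(461/5.5+215-.4,207/5.5+135-.4),87);d=P[:2]-[567.6,8.1];print(P,np.hypot(*d),np.degrees(np.arctan2(d[1],d[0])))
def arc(a0,a1,n,r=65):
    a=np.radians(np.linspace(a0,a1,n+1)); P=r*np.c_[np.cos(a),np.sin(a)]; d=np.diff(P,axis=0)
    t=np.radians(72); X=[np.cos(t),np.sin(t)];Y=[np.sin(t),-np.cos(t)]
    return np.c_[d@X,d@Y].round(1)
print(arc(216,171,10).tolist())
E
```

```text
[637.69857652  51.04869914  84.        ] 82.20949572848937 31.49538638899984
[616.01421992  36.30976147  87.        ] 56.0332698751359 30.22829108334237
[[3.2, -4.0], [3.5, -3.7], [3.7, -3.5], [4.0, -3.2], [4.2, -2.8], [4.5, -2.5], [4.6, -2.1], [4.8, -1.8], [4.9, -1.4], [5.0, -1.0]]
```

The image puts the mark about 50° past the index and the TCP says 52°. I'll go about 8° further for margin, then return clockwise.

Call:
apply_moves(
  motion=[
    {"offset": [-1.3, 1.9, 0], "rotation": [0, 0, 0], "hand": 0},
    {"offset": [-1.3, 1.9, 0], "rotation": [0, 0, 0], "hand": 0},
    {"offset": [-1.2, 1.9, 0], "rotation": [0, 0, 0], "hand": 0},
    {"offset": [-1.2, 1.9, 0], "rotation": [0, 0, 0], "hand": 0},
    {"offset": [0, 0, 0], "rotation": [0, 0, 0], "hand": 0},
  ],
)

```text
time: 7.15
ee_pos: [518.4, -35.4, 113.1]
tcp_rot: [0.809, 0.587, 0.003, -0.002]
contact_force: [-1.3, 6.5, 7.4]
grip_width: 26.7
```

Call:
apply_moves(
  motion=[
    {"offset": [2.5, -3.8, 0], "rotation": [0, 0, 0], "hand": 0},
    {"offset": [2.5, -3.8, 0], "rotation": [0, 0, 0], "hand": 0},
    {"offset": [3.2, -4.0, 0], "rotation": [0, 0, 0], "hand": 0},
    {"offset": [3.5, -3.7, 0], "rotation": [0, 0, 0], "hand": 0},
    {"offset": [3.7, -3.5, 0], "rotation": [0, 0, 0], "hand": 0},
  ],
)

```text
time: 7.65
ee_pos: [507.1, -17.6, 113.1]
tcp_rot: [0.81, 0.587, 0.002, 0.002]
contact_force: [5.6, 0.0, 5.6]
grip_width: 26.5
```

Call:
apply_moves(
  motion=[
    {"offset": [4.0, -3.2, 0], "rotation": [0, 0, 0], "hand": 0},
    {"offset": [4.2, -2.8, 0], "rotation": [0, 0, 0], "hand": 0},
    {"offset": [4.5, -2.5, 0], "rotation": [0, 0, 0], "hand": 0},
    {"offset": [4.6, -2.1, 0], "rotation": [0, 0, 0], "hand": 0},
    {"offset": [0, 0, 0], "rotation": [0, 0, 0], "hand": 0},
  ],
)

```text
time: 8.15
ee_pos: [502.3, 0.4, 113.1]
tcp_rot: [0.81, 0.586, 0.001, 0.004]
contact_force: [3.6, -4.2, 5.5]
grip_width: 26.4
```

Call:
apply_moves(
  motion=[
    {"offset": [4.8, -1.8, 0], "rotation": [0, 0, 0], "hand": 0},
    {"offset": [2.5, -0.7, 0], "rotation": [0, 0, 0], "hand": 0},
    {"offset": [0, 0, 0], "rotation": [0, 0, 0], "hand": 0},
    {"offset": [0, 0, 0], "rotation": [0, 0, 0], "hand": 0},
    {"offset": [0, 0, 0], "rotation": [0, 0, 0], "hand": 0},
  ],
)

```text
time: 8.65
ee_pos: [501.8, 7.5, 113.1]
tcp_rot: [0.81, 0.586, -0.0, 0.004]
contact_force: [3.4, -4.3, 6.8]
grip_width: 26.6
```

```bash
python3 look.py 3
```

```text
8.65 [501.79517171   7.54224778 113.06925975] [ 3.43475464 -4.34448332  6.76976134] 26.639681141126815
64.2064600512394 -179.59151318705645
```

View pics/t3.png

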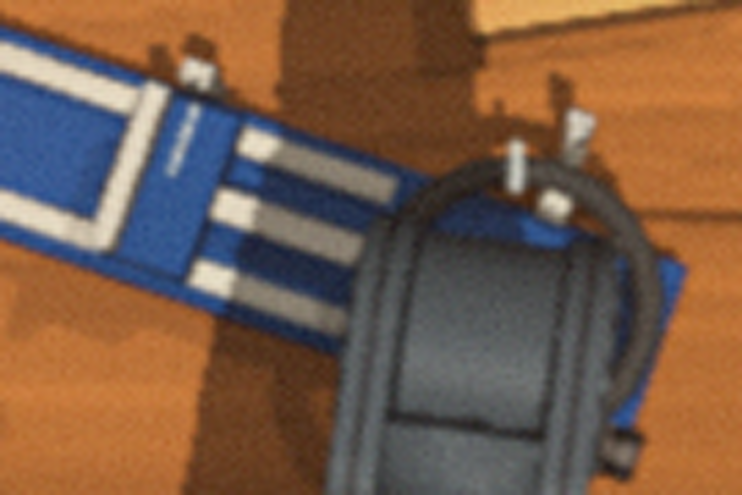

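View pics/s3.png

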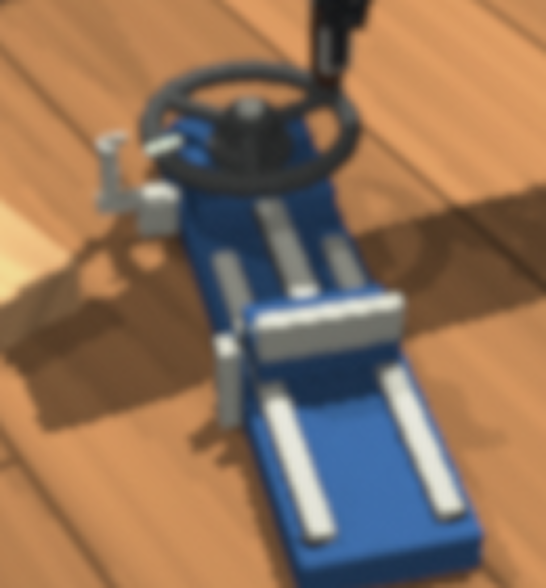

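```bash
cat > mk.py <<'E'
from h import *
import sys
# args: full image, approx guess angle (world deg) of mark: fit angle via brightness along model line
C=np.array([567.6,8.1])
def fit(f,cam="top",C=C,lo=-40,hi=40):
    im=cv2.imread(f).astype(np.float32); sat=im.min(2)  # white: high min channel
    best=[]
    A=np.arange(lo,hi,.25)
    for a in A:
        t=np.radians(a); r=np.linspace(66,82,33); w=np.linspace(-2,2,5)
        P=np.array([[C[0]+x*np.cos(t)-y*np.sin(t),C[1]+x*np.sin(t)+y*np.cos(t),85] for x in r for y in w])
        uv=proj(cam,P).astype(np.float32)
        best.append(cv2.remap(sat,uv[:,0].copy(),uv[:,1].copy(),cv2.INTER_LINEAR).mean())
    best=np.array(best); i=best.argmax(); m=np.abs(A-A[i])<4; w=np.clip(best[m]-best[m].min(),0,None); 
    return A[i],(A[m]*w).sum()/w.sum(),best[i]
if __name__=="__main__":
    k=sys.argv[1]
    print("top",fit(f"pics/t{k}f.png")); print("scene",fit(f"pics/s{k}f.png","scene",np.array([564.5,8.])))
E
python3 mk.py 3; python3 mk.py 2; python3 - <<'E'
from h import *
from mk import fit
print("t0",fit("pics/top0.png",lo=-85,hi=-40),fit("pics/scene0.png","scene",np.array([564.5,8.]),lo=-85,hi=-40))
t=np.radians(-18.1);R=np.array([[np.cos(t),-np.sin(t)],[np.sin(t),np.cos(t)]])
for nm,p,z in(("index",(83,0),84),("post",(100,0),84),("bedline",(47,202),66),("bedl55",(60,202),66)):
    for cam,C in(("top",[567.6,8.1]),("scene",[564.5,8])):
        P=np.r_[np.array(C)+R@p,z]; uv=proj(cam,P)[0]
        o,s=((215,135),5.5) if cam=="top" else ((240,195),4.2)
        print(nm,cam,uv.round(1),"crop",((uv-o+.4)*s).round())
E
```

```text
top (np.float64(0.0), np.float64(-0.00285833204188659), np.float32(164.71219))
scene (np.float64(-1.0), np.float64(-0.9934526677235416), np.float32(161.8131))
top (np.float64(32.0), np.float64(31.99253032933483), np.float32(97.294586))
scene (np.float64(33.5), np.float64(33.44793921541707), np.float32(104.89974))
t0 (np.float64(-64.75), np.float64(-64.78417679069337), np.float32(176.4206)) (np.float64(-67.25), np.float64(-67.14348778634556), np.float32(153.46217))
index top [317.5 162.3] crop [566. 152.]
index scene [271.1 226.1] crop [132. 132.]
post top [319.5 156.7] crop [577. 122.]
post scene [265.3 226.9] crop [108. 136.]
bedline top [248.1 152.1] crop [184.  96.]
bedline scene [299.2 273.9] crop [250. 333.]
bedl55 top [249.6 148. ] crop [192.  74.]
bedl55 scene [294.2 274.7] crop [229. 336.]
```

The mark is at about 0° by top and -1° by scene, and the index is at -18.1°. The index post projects onto the seen post at crop (577,122). I'll go about 12° further clockwise.

Call:
apply_moves(
  motion=[
    {"offset": [3.8, -1.1, 0], "rotation": [0, 0, 0], "hand": 0},
    {"offset": [3.8, -0.9, 0], "rotation": [0, 0, 0], "hand": 0},
    {"offset": [3.8, -0.6, 0], "rotation": [0, 0, 0], "hand": 0},
    {"offset": [2.0, -0.3, 0], "rotation": [0, 0, 0], "hand": 0},
    {"offset": [0, 0, 0], "rotation": [0, 0, 0], "hand": 0},
  ],
)

```text
time: 9.25
ee_pos: [502.9, 20.8, 113.0]
tcp_rot: [0.81, 0.586, -0.001, 0.004]
contact_force: [2.5, -5.6, 6.7]
grip_width: 26.5
```

```bash
python3 look.py 4; python3 mk.py 4
```

```text
9.25 [502.93695677  20.7624059  113.01241861] [ 2.48608484 -5.62314413  6.71330244] 26.457448442960164
64.34148292668358 168.55926409643564
top (np.float64(-11.25), np.float64(-11.227927025473575), np.float32(168.65057))
scene (np.float64(-12.75), np.float64(-12.882342251795833), np.float32(155.04985))
```

View pics/t4.png

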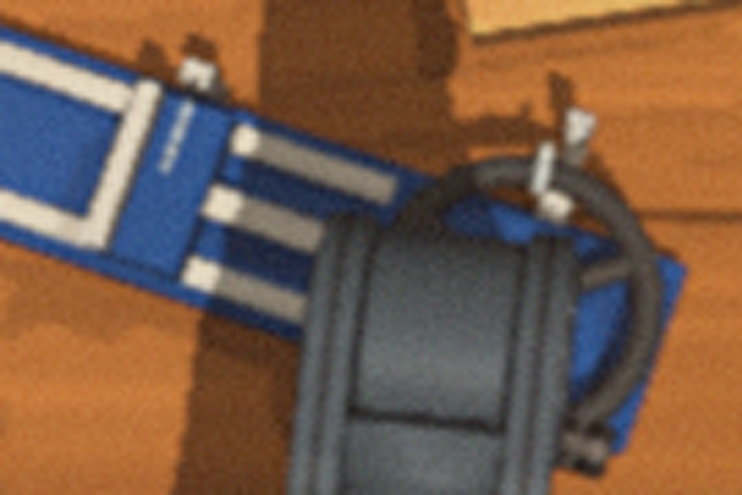

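View pics/s4.png

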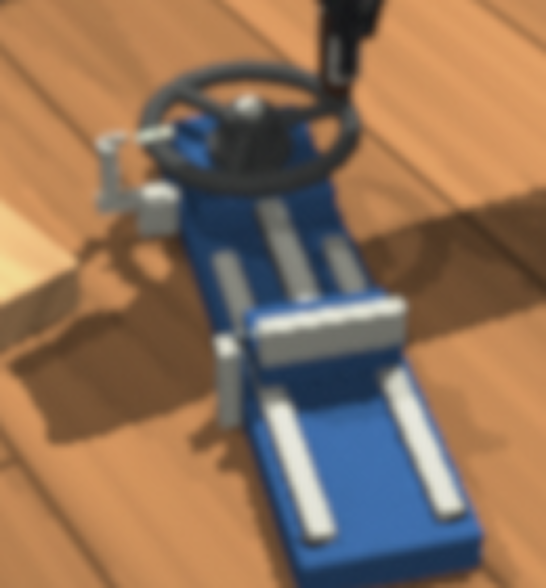

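```bash
python3 - <<'E'
import cv2
a=cv2.imread("pics/t4f.png");b=cv2.imread("pics/s4f.png")
f=lambda i:cv2.resize(i,(390,280),interpolation=cv2.INTER_CUBIC)
# 39x28 regions x10
o=cv2.vconcat([cv2.hconcat([f(a[148:176,299:338]),f(a[140:168,232:271])]),cv2.hconcat([f(b[212:240,255:294]),f(b[258:286,280:319])])])
cv2.imwrite("pics/z4.png",o)
E
```

```text
(no output)
```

View pics/z4.png

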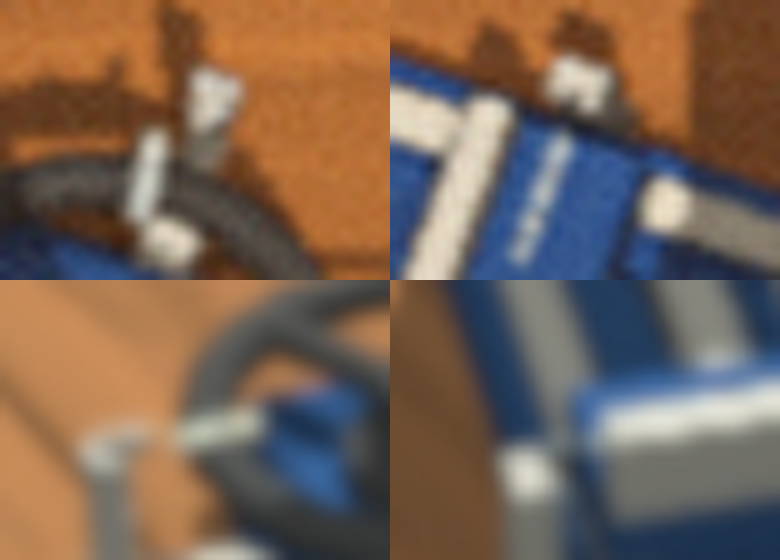

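Call:
apply_moves(
  motion=[
    {"offset": [2.0, -0.2, 0], "rotation": [0, 0, 0], "hand": 0},
    {"offset": [2.0, -0.1, 0], "rotation": [0, 0, 0], "hand": 0},
    {"offset": [1.4, -0.1, 0], "rotation": [0, 0, 0], "hand": 0},
    {"offset": [0, 0, 0], "rotation": [0, 0, 0], "hand": 0},
    {"offset": [0, 0, 0], "rotation": [0, 0, 0], "hand": 0},
  ],
)

```text
time: 9.85
ee_pos: [504.1, 25.7, 113.0]
tcp_rot: [0.81, 0.586, -0.001, 0.004]
contact_force: [1.9, -7.3, 7.4]
grip_width: 26.7
```

```bash
cat > z.py <<'E'
import cv2,sys
k=sys.argv[1]
a=cv2.imread(f"pics/t{k}f.png");b=cv2.imread(f"pics/s{k}f.png")
f=lambda i:cv2.resize(i,(390,280),interpolation=cv2.INTER_CUBIC)
o=cv2.vconcat([cv2.hconcat([f(a[148:176,299:338]),f(a[140:168,232:271])]),cv2.hconcat([f(b[212:240,255:294]),f(b[258:286,280:319])])])
cv2.imwrite(f"pics/z{k}.png",o)
E
python3 look.py 5; python3 mk.py 5; python3 z.py 5
```

```text
9.85 [504.07109768  25.6869933  112.95876897] [ 1.93737053 -7.31002     7.4325975 ] 26.677287973961576
64.40511373569178 164.06057366086137
top (np.float64(-15.5), np.float64(-15.635458089052904), np.float32(170.36441))
scene (np.float64(-17.25), np.float64(-17.33718860717522), np.float32(158.1453))
```

View pics/z5.png

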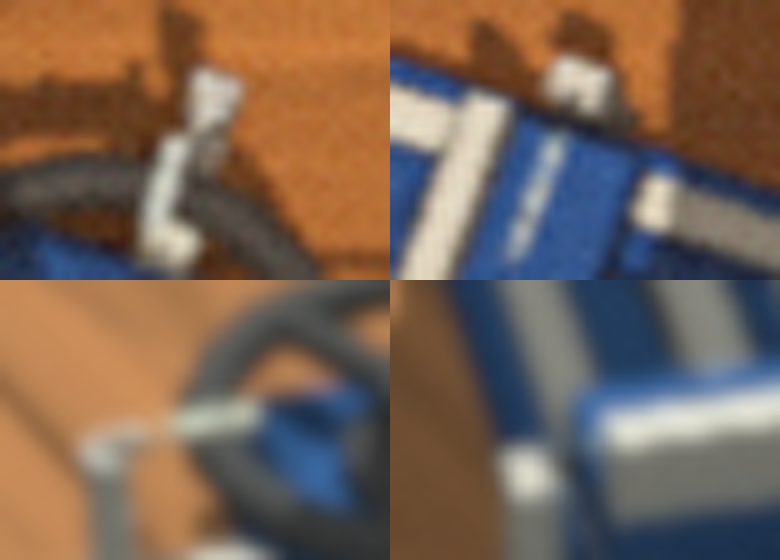

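```bash
python3 - <<'E'
from h import *
from scipy.optimize import least_squares
# hub centroid: white-ish blob in t0 near hub (both cams), post blob
def blob(f,c,r,th):
    im=cv2.imread(f).astype(float).min(2); u,v=c; y,x=np.mgrid[v-r:v+r+1,u-r:u+r+1]; p=im[v-r:v+r+1,u-r:u+r+1]; w=np.clip(p-th,0,None); return (x*w).sum()/w.sum(),(y*w).sum()/w.sum(),p.max()
hubT=blob("pics/top0.png",(308,189),4,100); hubS=blob("pics/scene0.png",(299,219),4,100)
postT=blob("pics/top0.png",(320,157),4,110); postS=blob("pics/scene0.png",(265,229),3,110)
print(hubT,hubS,postT,postS)
def tri(a,b):
    f=lambda P:np.r_[proj("top",P)[0]-a[:2],proj("scene",P)[0]-b[:2]]
    r=least_squares(f,[600,0,90]);return r.x,r.fun
H,e1=tri(hubT,hubS);P,e2=tri(postT,postS);print(H.round(1),e1.round(2),P.round(1),e2.round(2));d=P-H;print(np.hypot(*d[:2]),np.degrees(np.arctan2(d[1],d[0])))
for z in(84,88,92,96):
    d=back("top",postT[:2],z)-back("top",hubT[:2],96);print("top",z,np.hypot(*d[:2]),np.degrees(np.arctan2(d[1],d[0])))
    d=back("scene",postS[:2],z)-back("scene",hubS[:2],96);print("sc",z,np.hypot(*d[:2]),np.degrees(np.arctan2(d[1],d[0])))
HT=back("top",hubT[:2],95)[:2];HS=back("scene",hubS[:2],95)[:2];print(HT,HS)
import mk
for k in(2,3,4,5): print(k,mk.fit(f"pics/t{k}f.png","top",HT)[:2],mk.fit(f"pics/s{k}f.png","scene",HS)[:2])
E
```

```text
(np.float64(308.08535688005884), np.float64(188.85172921265635), np.float64(200.0)) (np.float64(299.0816789563244), np.float64(219.53488372093022), np.float64(198.0)) (np.float64(319.7977977977978), np.float64(157.3033033033033), np.float64(183.0)) (np.float64(265.28237410071944), np.float64(228.42625899280574), np.float64(155.0))
[566.8   8.2  95.2] [-0.29  0.41 -0.51 -0.05] [660.9 -23.4  79.1] [-0.21  0.32 -0.38 -0.05]
99.2545477710704 -18.537247203432575
top 84 98.24019227612206 -18.595354771780023
sc 84 100.4352472723532 -15.285018229188488
top 88 97.5727048253303 -18.720472453102783
sc 88 101.6528963431663 -12.134276931895455
top 92 96.9056890695341 -18.847313152129043
sc 92 103.17015359837957 -9.067138644536318
top 96 96.2391548164257 -18.97591143825938
sc 96 104.97402855151772 -6.097125856258848
[568.00284141   7.41599849] [565.47616419   8.86116135]
2 (np.float64(32.5), np.float64(32.60709752956369)) (np.float64(33.5), np.float64(33.400266308325854))
3 (np.float64(0.75), np.float64(0.5448150699396206)) (np.float64(-1.5), np.float64(-1.5692216235856358))
4 (np.float64(-10.75), np.float64(-10.766857554271006)) (np.float64(-13.75), np.float64(-13.67436106123867))Traceback (most recent call last):
  File "<stdin>", line 18, in <module>
  File "mk.py", line 12, in fit
    uv=proj(cam,P).astype(np.float32)
       ~~~~^^^^^^^
  File "h.py", line 6, in proj
    K,k,V=calib(n); P=np.atleast_2d(P); c=P@V[:3,:3].T+V[:3,3]
          ~~~~~^^^
  File "h.py", line 4, in calib
    c=optics.calibration(n); return c["camera_matrix"],c["k1"],c["view"]
ValueError: time passes only in moves, steps and waits
```

Call:
apply_moves(
  motion=[
    {"offset": [0.8, 0, 0], "rotation": [0, 0, 0], "hand": 0},
    {"offset": [0.8, 0, 0], "rotation": [0, 0, 0], "hand": 0},
    {"offset": [0, 0, 0], "rotation": [0, 0, 0], "hand": 0},
    {"offset": [0, 0, 0], "rotation": [0, 0, 0], "hand": 0},
    {"offset": [0, 0, 0], "rotation": [0, 0, 0], "hand": 0},
  ],
)

```text
time: 10.45
ee_pos: [504.4, 27.0, 113.0]
tcp_rot: [0.81, 0.586, -0.001, 0.004]
contact_force: [0.7, -7.2, 7.0]
grip_width: 26.9
```

```bash
python3 - <<'E'
s=open('h.py').read()
s=s.replace("def calib(n):\n","_c={}\ndef calib(n):\n    if n not in _c: _c[n]=_cal(n)\n    return _c[n]\ndef _cal(n):\n");open('h.py','w').write(s)
E
python3 look.py 6; python3 mk.py 6; python3 z.py 6; python3 - <<'E'
from h import *
import mk
# joint C
for k in(2,3,4,5,6):
    print(k,[tuple(np.round(mk.fit(f"pics/{p}{k}f.png",c,np.array([566.8,8.2]))[:2],2)) for p,c in(("t","top"),("s","scene"))])
E
```

```text
10.45 [504.44591157  27.02969868 112.96449061] [ 0.71682956 -7.20528997  7.02342248] 26.88301213552908
64.42852811355502 162.820791713983
top (np.float64(-16.75), np.float64(-16.860187612491742), np.float32(166.28465))
scene (np.float64(-18.25), np.float64(-18.302135095828966), np.float32(153.0543))
2 [(np.float64(31.5), np.float64(31.58)), (np.float64(34.5), np.float64(34.47))]
3 [(np.float64(0.0), np.float64(-0.09)), (np.float64(-0.75), np.float64(-0.89))]
4 [(np.float64(-11.25), np.float64(-11.18)), (np.float64(-13.25), np.float64(-13.33))]
5 [(np.float64(-15.5), np.float64(-15.53)), (np.float64(-18.0), np.float64(-17.93))]
6 [(np.float64(-16.75), np.float64(-16.74)), (np.float64(-18.75), np.float64(-18.9))]
```

View pics/z6.png

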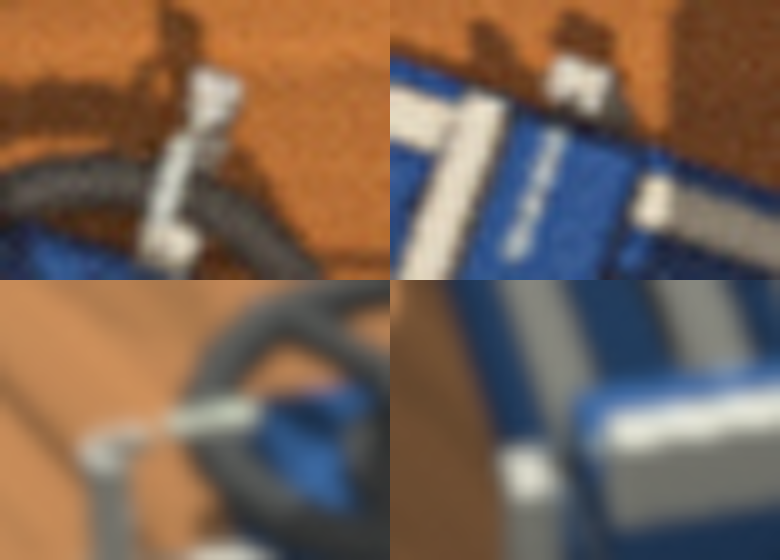

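Mark: top -16.8°, scene about -18.5°, TCP -17.2°. Index: -18.1° to -18.6°. A last ~0.7° clockwise, then release and a clear look.

Call:
apply_moves(
  motion=[
    {"offset": [0.8, 0, 0], "rotation": [0, 0, 0], "hand": 0},
    {"offset": [0, 0, 0], "rotation": [0, 0, 0], "hand": 0},
    {"offset": [0, 0, 0], "rotation": [0, 0, 0], "hand": 0},
    {"offset": [0, 0, 0], "rotation": [0, 0, 0], "hand": 0},
    {"offset": [0, 0, 0], "rotation": [0, 0, 0], "hand": 0},
  ],
)

```text
time: 11.05
ee_pos: [504.7, 27.8, 113.0]
tcp_rot: [0.81, 0.586, -0.001, 0.004]
contact_force: [1.8, -6.9, 6.2]
grip_width: 26.4
```

Call:
apply_moves(
  motion=[
    {"offset": [0, 0, 0], "rotation": [0, 0, 0], "hand": 100},
    {"offset": [0, 0, 0], "rotation": [0, 0, 0], "hand": 100},
    {"offset": [0, 0, 0], "rotation": [0, 0, 0], "hand": 100},
    {"offset": [0, 0, 0], "rotation": [0, 0, 0], "hand": 100},
    {"offset": [0, 0, 0], "rotation": [0, 0, 0], "hand": 100},
  ],
)

```text
time: 11.55
ee_pos: [503.0, 31.7, 110.6]
tcp_rot: [0.81, 0.587, -0.001, -0.001]
contact_force: [0.2, 0.2, 0.6]
grip_width: 85.5
```

Call:
apply_moves(
  motion=[
    {"offset": [0, 0, -10], "rotation": [0, 0, 0], "hand": 100},
    {"offset": [0, 0, -25], "rotation": [0, 0, 0], "hand": 100},
    {"offset": [0, 0, -30], "rotation": [0, 0, 0], "hand": 100},
    {"offset": [0, 0, -30], "rotation": [0, 0, 0], "hand": 100},
    {"offset": [0, 0, -30], "rotation": [0, 0, 0], "hand": 100},
  ],
)

```text
time: 12.05
ee_pos: [503.6, 31.5, 238.3]
tcp_rot: [0.81, 0.587, 0.0, 0.0]
contact_force: [0.3, 0.2, -0.3]
grip_width: 85.1
```

Call:
apply_moves(
  motion=[
    {"offset": [40, 0, 0], "rotation": [0, 0, 0], "hand": 100},
    {"offset": [40, 0, 0], "rotation": [0, 0, 0], "hand": 100},
    {"offset": [40, -20, 0], "rotation": [0, 0, 0], "hand": 100},
    {"offset": [40, -20, 0], "rotation": [0, 0, 0], "hand": 100},
    {"offset": [40, -20, 0], "rotation": [0, 0, 0], "hand": 100},
  ],
)

```text
time: 12.55
ee_pos: [508.7, 241.9, 237.2]
tcp_rot: [0.81, 0.587, 0.0, 0.0]
contact_force: [0.2, 0.7, -0.2]
grip_width: 85.6
```

Call:
apply_moves(
  motion=[
    {"offset": [40, -20, 0], "rotation": [0, 0, 0], "hand": 100},
    {"offset": [40, -20, 0], "rotation": [0, 0, 0], "hand": 100},
    {"offset": [0, 0, 0], "rotation": [0, 0, 0], "hand": 100},
    {"offset": [0, 0, 0], "rotation": [0, 0, 0], "hand": 100},
    {"offset": [0, 0, 0], "rotation": [0, 0, 0], "hand": 100},
  ],
)

```text
time: 13.05
ee_pos: [496.1, 327.9, 236.8]
tcp_rot: [0.81, 0.587, 0.0, 0.0]
contact_force: [0.6, -0.4, 0.4]
grip_width: 85.5
```

```bash
python3 look.py 7; python3 mk.py 7; python3 z.py 7
```

```text
13.05 [496.05984387 327.89641807 236.7512736 ] [ 0.63058848 -0.35033865  0.40615169] 85.54915767594004
327.45281146332997 102.33273110652323
top (np.float64(-17.25), np.float64(-17.32716182214665), np.float32(181.52567))
scene (np.float64(-18.75), np.float64(-18.86018230487641), np.float32(152.16202))
```

View pics/z7.png

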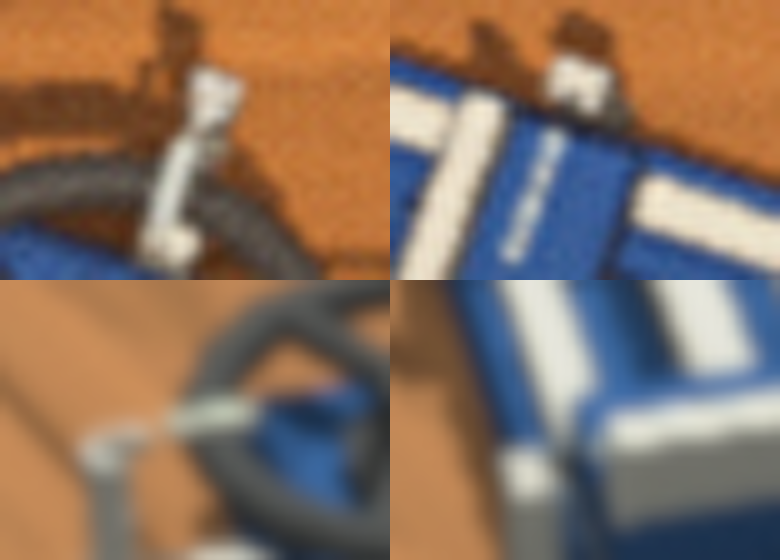

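View pics/t7.png

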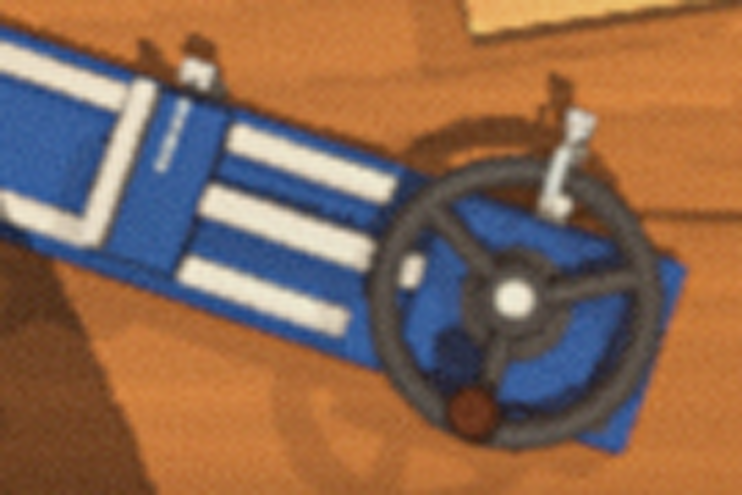

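```bash
python3 - <<'E'
from h import *
import mk
# handle & mark via both cams, C-free line
r=optics.recognise("top","handle_grip");print([(np.round(d["point"],1),round(d["score"],2)) for d in r[:2]])
S=[d for d in optics.silhouettes("top","handle_grip") if d["pixels"].sum()<300]
for d in S[:1]:
    ys,xs=np.nonzero(d["pixels"]);h=(xs.mean(),ys.mean());print("sil",h)
im=cv2.imread("pics/t7f.png").astype(float)
br=((im[:,:,2]-im[:,:,1]>20)&(im.max(2)<140)).astype(float); br[:200]=0;br[217:]=0;br[:,:292]=0;br[:,310:]=0
ys,xs=np.nonzero(br);print("brown",len(xs),xs.mean(),ys.mean())
for uv in((xs.mean(),ys.mean()),(473/5.5+215-.4,412/5.5+135-.4)):
    H=back("top",uv,150)
    for C in((567.6,8.1),(568,7.4),(566.8,8.2)):
        d=np.array(C)-H[:2];print("handle",H.round(1),"mark angle est",np.degrees(np.arctan2(d[1],d[0])).round(2),np.hypot(*d).round(1))
# stop line fit in jig frame (top): white ridge
t=np.radians(-18.1);R=np.array([[np.cos(t),-np.sin(t)],[np.sin(t),np.cos(t)]])
g=im.min(2).astype(np.float32)
def prof(cam,g,C,xs,z,Y):
    out=[]
    for y in Y:
        P=np.array([np.r_[np.array(C)+R@[x,y],z] for x in xs]);uv=proj(cam,P).astype(np.float32)
        out.append(cv2.remap(g,uv[:,0].copy(),uv[:,1].copy(),cv2.INTER_LINEAR).mean())
    return np.array(out)
Y=np.arange(190,215,.5)
p=prof("top",g,(567.6,8.1),np.linspace(15,42,20),66,Y);w=np.clip(p-np.median(p)-8,0,None);print("stopline y",(Y*w).sum()/w.sum(),p.round().tolist())
p=prof("top",g,(567.6,8.1),np.linspace(52,64,10),66,Y);w=np.clip(p-np.median(p)-8,0,None);print("pointer y",(Y*w).sum()/w.sum(),p.round().tolist())
E
```

```text
[(array([503.5,  28.2, 151.9]), 0.43)]
brown 97 300.36082474226805 210.60824742268042
handle [502.5  25.8 150. ] mark angle est -15.25 67.5
handle [502.5  25.8 150. ] mark angle est -15.73 68.0
handle [502.5  25.8 150. ] mark angle est -15.34 66.7
handle [505.5  25.3 150. ] mark angle est -15.45 64.4
handle [505.5  25.3 150. ] mark angle est -15.95 65.0
handle [505.5  25.3 150. ] mark angle est -15.56 63.6
stopline y 200.95434203888905 [57.0, 57.0, 56.0, 55.0, 55.0, 55.0, 55.0, 55.0, 57.0, 61.0, 66.0, 72.0, 80.0, 89.0, 99.0, 110.0, 122.0, 133.0, 144.0, 152.0, 158.0, 160.0, 159.0, 156.0, 151.0, 144.0, 136.0, 127.0, 117.0, 107.0, 97.0, 87.0, 79.0, 71.0, 66.0, 61.0, 58.0, 55.0, 54.0, 54.0, 55.0, 56.0, 58.0, 59.0, 62.0, 64.0, 68.0, 72.0, 78.0, 84.0]
pointer y 196.7208092625196 [82.0, 89.0, 97.0, 106.0, 115.0, 124.0, 132.0, 138.0, 143.0, 147.0, 150.0, 152.0, 153.0, 153.0, 152.0, 149.0, 147.0, 145.0, 142.0, 141.0, 141.0, 141.0, 142.0, 144.0, 145.0, 146.0, 146.0, 147.0, 147.0, 146.0, 145.0, 142.0, 137.0, 132.0, 125.0, 117.0, 109.0, 100.0, 92.0, 84.0, 77.0, 70.0, 63.0, 58.0, 54.0, 50.0, 48.0, 46.0, 45.0, 44.0]
```

```bash
python3 - <<'E'
from h import *
from scipy.optimize import minimize
T=np.mean([optics.snapshot("top").astype(float) for _ in range(8)],0)[:,:,::-1]
S=np.mean([optics.snapshot("scene").astype(float) for _ in range(8)],0)[:,:,::-1]
np.save("T.npy",T);np.save("S.npy",S)
E
cat > fit.py <<'E'
from h import *
from scipy.optimize import minimize
T=np.load("T.npy").astype(np.float32);S=np.load("S.npy").astype(np.float32)
def samp(cam,g,P):
    uv=proj(cam,P).astype(np.float32);return cv2.remap(g,uv[:,0].copy(),uv[:,1].copy(),cv2.INTER_LINEAR).ravel()
ang=np.radians(np.arange(0,360,2))
for cam,I in(("top",T),("scene",S)):
    g=I.min(2); 
    dark=-I.max(2)
    # rim centre: ring at r 70 (mid of rim), z 87 : dark vs just outside/inside
    def f(c):
        s=0
        for r,w in((64,-.5),(70,1),(73,1),(85,-.5),(58,-.5),(90,-.5)):
            s+=w*np.minimum(np.maximum(samp(cam,dark,np.c_[c[0]+r*np.cos(ang),c[1]+r*np.sin(ang),np.full(len(ang),86)]),-120),-60).mean()
        return -s
    c=minimize(f,[566.8,8.],method="Nelder-Mead",options=dict(initial_simplex=[[563,5],[571,6],[567,12]])).x
    # hub disc
    rr=np.linspace(0,6,7)
    def h(c): return -samp(cam,g,np.array([[c[0]+r*np.cos(a),c[1]+r*np.sin(a),95] for r in rr for a in ang[::6]])).mean()
    ch=minimize(h,c,method="Nelder-Mead").x
    print(cam,"rimC",c.round(2),"hubC",ch.round(2))
    for C in(c,ch,(c+ch)/2):
        # mark angle and post/finger angle
        res=[]
        for r0,r1,z,hw in((67,82,86,2),(86,95,84,1.5),(97,103,88,3)):
            A=np.arange(-32,-4,.25);sc=[]
            for a in np.radians(A):
                P=np.array([[C[0]+r*np.cos(a)-y*np.sin(a),C[1]+r*np.sin(a)+y*np.cos(a),z] for r in np.linspace(r0,r1,12) for y in np.linspace(-hw,hw,5)])
                sc.append(samp(cam,g,P).mean())
            sc=np.array(sc);i=sc.argmax();m=np.abs(A-A[i])<=4;w=sc[m]-sc[m].min();res.append((A[i],round((A[m]*w).sum()/w.sum(),2)))
        print("  mark,finger,post",res)
E
python3 fit.py
```

```text
top rimC [573.77  11.41] hubC [568.35   7.8 ]
  mark,finger,post [(np.float64(-21.5), np.float64(-21.68)), (np.float64(-22.25), np.float64(-22.33)), (np.float64(-22.5), np.float64(-22.3))]
  mark,finger,post [(np.float64(-17.25), np.float64(-17.39)), (np.float64(-18.75), np.float64(-19.07)), (np.float64(-19.0), np.float64(-19.03))]
  mark,finger,post [(np.float64(-19.25), np.float64(-19.49)), (np.float64(-20.5), np.float64(-20.72)), (np.float64(-20.5), np.float64(-20.56))]
scene rimC [573.87  22.87] hubC [565.63   8.74]
  mark,finger,post [(np.float64(-31.5), np.float64(-30.32)), (np.float64(-27.75), np.float64(-27.75)), (np.float64(-19.25), np.float64(-19.26))]
  mark,finger,post [(np.float64(-18.25), np.float64(-18.48)), (np.float64(-17.75), np.float64(-18.11)), (np.float64(-12.25), np.float64(-12.09))]
  mark,finger,post [(np.float64(-24.75), np.float64(-24.78)), (np.float64(-22.75), np.float64(-22.9)), (np.float64(-15.25), np.float64(-15.14))]
```

```bash
python3 - <<'E'
import numpy as np,cv2
T=np.load("T.npy").astype(np.float32);S=np.load("S.npy").astype(np.float32)
f=lambda i:cv2.resize(i,(390,390),interpolation=cv2.INTER_CUBIC).clip(0,255).astype(np.uint8)
cv2.imwrite("pics/zz.png",cv2.hconcat([f(T[148:174,306:332]),f(S[214:240,258:284])]))
E
```

```text
(no output)
```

View pics/zz.png

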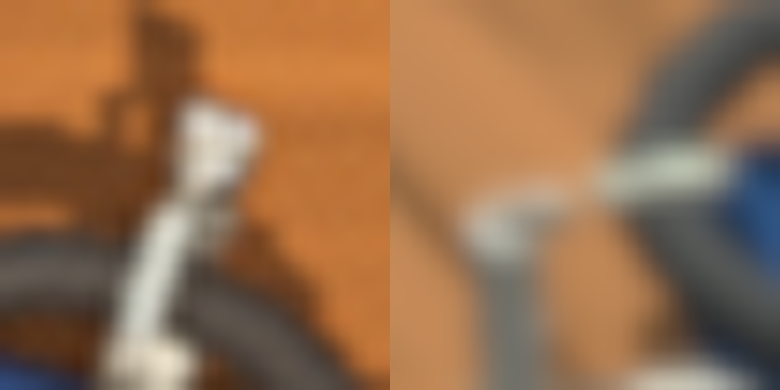

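```bash
python3 - <<'E'
import numpy as np
from scipy.optimize import least_squares
P=np.array([(540.0,67.3),(518.4,51.3),(504.5,26.3),(502.6,-1.9),(512.8,-28.1),(518.4,-35.4),(507.1,-17.6),(502.3,.4),(501.8,7.5),(502.9,20.8),(504.1,25.7),(504.4,27),(504.7,27.8)])
for sel in (slice(0,None),slice(1,None),slice(5,None)):
  for fixed in(65,None):
    Q=P[sel]
    f=lambda p:np.hypot(*(Q-p[:2]).T)-(fixed or p[2])
    r=least_squares(f,[566,8,65],loss="soft_l1",f_scale=.3);c=r.x
    a=lambda i:np.degrees(np.arctan2(*(P[i]-c[:2])[::-1]))%360-180
    print(sel,fixed,c.round(2),np.abs(r.fun).max().round(2),"final",a(-1).round(2),"max acw",a(5).round(1),"start",a(0).round(1))
E
```

```text
slice(0, None, None) 65 [566.76   8.09  65.  ] 0.17 final -17.62 max acw 42.0 start -65.7
slice(0, None, None) None [566.65   8.11  64.9 ] 0.16 final -17.63 max acw 42.0 start -65.8
slice(1, None, None) 65 [566.76   8.1   65.  ] 0.16 final -17.61 max acw 42.0 start -65.7
slice(1, None, None) None [566.53   8.09  64.78] 0.16 final -17.68 max acw 42.1 start -65.9
slice(5, None, None) 65 [566.71   8.23  65.  ] 0.11 final -17.51 max acw 42.1 start -65.7
slice(5, None, None) None [567.98   8.45  66.2 ] 0.04 final -17.0 max acw 41.5 start -64.6
```

A circle fit of the gripped TCP positions (0.16 mm residual) puts the final mark at -17.6°, the anticlockwise limit at +42° (60° past the index) and the start at -65.7°. The mark is about 0.5–1.5° short, and the stop line reads about 1 mm short. I'll nudge it clockwise with the shut fingers from the anticlockwise side only, so the play stays taken up.

Call:
apply_moves(
  motion=[
    {"offset": [-32.8, 10.1, 0], "rotation": [0, 0, 0], "hand": 0},
    {"offset": [-32.8, 10.1, 0], "rotation": [0, 0, 0], "hand": 0},
    {"offset": [-32.8, 10.1, 0], "rotation": [0, 0, 0], "hand": 0},
    {"offset": [-32.8, 10.1, 0], "rotation": [0, 0, 0], "hand": 0},
    {"offset": [-32.8, 10.1, 0], "rotation": [0, 0, 0], "hand": 0},
  ],
)

```text
time: 14.55
ee_pos: [492.5, 155.9, 236.4]
tcp_rot: [0.81, 0.587, 0.0, 0.0]
contact_force: [0.5, 0.1, -0.2]
grip_width: 12.3
```

Call:
apply_moves(
  motion=[
    {"offset": [-32.8, 10.1, 0], "rotation": [0, 0, 0], "hand": 0},
    {"offset": [-32.8, 10.1, 0], "rotation": [0, 0, 0], "hand": 0},
    {"offset": [-32.8, 10.1, 0], "rotation": [0, 0, 0], "hand": 0},
    {"offset": [-32.8, 10.1, 0], "rotation": [0, 0, 0], "hand": 0},
    {"offset": [-32.8, 10.1, 0], "rotation": [0, 0, 0], "hand": 0},
  ],
)

```text
time: 15.05
ee_pos: [489.5, -15.8, 236.5]
tcp_rot: [0.81, 0.587, 0.0, 0.0]
contact_force: [0.9, -0.5, 1.1]
grip_width: -0.0
```

Call:
apply_moves(
  motion=[
    {"offset": [0, 0, 0], "rotation": [0, 0, 0], "hand": 0},
    {"offset": [0, 0, 0], "rotation": [0, 0, 0], "hand": 0},
    {"offset": [0, 0, 0], "rotation": [0, 0, 0], "hand": 0},
    {"offset": [0, 0, 0], "rotation": [0, 0, 0], "hand": 0},
    {"offset": [0, 0, 0], "rotation": [0, 0, 0], "hand": 0},
  ],
)

```text
time: 15.55
ee_pos: [489.7, -13.5, 236.3]
tcp_rot: [0.809, 0.588, 0.0, -0.0]
contact_force: [0.3, -0.1, -0.0]
grip_width: 0.2
```

Call:
apply_moves(
  motion=[
    {"offset": [-6, 0, 20], "rotation": [0, 0, 0], "hand": 0},
    {"offset": [0, 0, 25], "rotation": [0, 0, 0], "hand": 0},
    {"offset": [0, 0, 25], "rotation": [0, 0, 0], "hand": 0},
    {"offset": [0, 0, 25], "rotation": [0, 0, 0], "hand": 0},
    {"offset": [0, 0, 25], "rotation": [0, 0, 0], "hand": 0},
  ],
)

```text
time: 16.05
ee_pos: [487.8, -19.5, 115.4]
tcp_rot: [0.809, 0.587, 0.0, 0.0]
contact_force: [-0.1, -0.2, -0.4]
grip_width: 0.5
```

Call:
apply_moves(
  motion=[
    {"offset": [4, 0, 0], "rotation": [0, 0, 0], "hand": 0},
    {"offset": [4, 0, 0], "rotation": [0, 0, 0], "hand": 0},
    {"offset": [4, 0, 0], "rotation": [0, 0, 0], "hand": 0},
    {"offset": [2, 0, 0], "rotation": [0, 0, 0], "hand": 0},
    {"offset": [0, 0, 0], "rotation": [0, 0, 0], "hand": 0},
  ],
)

```text
time: 16.55
ee_pos: [493.3, -6.6, 117.9]
tcp_rot: [0.809, 0.587, 0.001, 0.001]
contact_force: [-1.1, -0.1, 0.1]
grip_width: -0.2
```

Call:
apply_moves(
  motion=[
    {"offset": [2, 0, 0], "rotation": [0, 0, 0], "hand": 0},
    {"offset": [2, 0, 0], "rotation": [0, 0, 0], "hand": 0},
    {"offset": [0, 0, 0], "rotation": [0, 0, 0], "hand": 0},
    {"offset": [0, 0, 0], "rotation": [0, 0, 0], "hand": 0},
    {"offset": [0, 0, 0], "rotation": [0, 0, 0], "hand": 0},
  ],
)

```text
time: 17.05
ee_pos: [493.3, -3.2, 116.2]
tcp_rot: [0.81, 0.587, -0.0, -0.0]
contact_force: [0.8, -0.0, 0.6]
grip_width: 0.1
```

Call:
apply_moves(
  motion=[
    {"offset": [1, 0, 0], "rotation": [0, 0, 0], "hand": 0},
    {"offset": [1, 0, 0], "rotation": [0, 0, 0], "hand": 0},
    {"offset": [0, 0, 0], "rotation": [0, 0, 0], "hand": 0},
    {"offset": [0, 0, 0], "rotation": [0, 0, 0], "hand": 0},
    {"offset": [0, 0, 0], "rotation": [0, 0, 0], "hand": 0},
  ],
)

```text
time: 17.55
ee_pos: [494.0, -1.2, 116.3]
tcp_rot: [0.81, 0.587, -0.0, 0.0]
contact_force: [-0.8, -0.1, -0.0]
grip_width: -0.1
```

Call:
apply_moves(
  motion=[
    {"offset": [1, 0, 0], "rotation": [0, 0, 0], "hand": 0},
    {"offset": [1, 0, 0], "rotation": [0, 0, 0], "hand": 0},
    {"offset": [0, 0, 0], "rotation": [0, 0, 0], "hand": 0},
    {"offset": [0, 0, 0], "rotation": [0, 0, 0], "hand": 0},
    {"offset": [0, 0, 0], "rotation": [0, 0, 0], "hand": 0},
  ],
)

```text
time: 18.05
ee_pos: [494.6, 0.7, 116.3]
tcp_rot: [0.81, 0.587, -0.0, -0.0]
contact_force: [-0.2, 0.6, -0.1]
grip_width: 0.3
```

Call:
apply_moves(
  motion=[
    {"offset": [1, 0, 0], "rotation": [0, 0, 0], "hand": 0},
    {"offset": [0, 0, 0], "rotation": [0, 0, 0], "hand": 0},
    {"offset": [0, 0, 0], "rotation": [0, 0, 0], "hand": 0},
    {"offset": [0, 0, 0], "rotation": [0, 0, 0], "hand": 0},
    {"offset": [0, 0, 0], "rotation": [0, 0, 0], "hand": 0},
  ],
)

```text
time: 18.55
ee_pos: [494.9, 1.4, 116.3]
tcp_rot: [0.81, 0.587, -0.0, 0.0]
contact_force: [-0.5, -1.3, 0.2]
grip_width: 0.3
```

Call:
apply_moves(
  motion=[
    {"offset": [1, 0, 0], "rotation": [0, 0, 0], "hand": 0},
    {"offset": [1, 0, 0], "rotation": [0, 0, 0], "hand": 0},
    {"offset": [0, 0, 0], "rotation": [0, 0, 0], "hand": 0},
    {"offset": [0, 0, 0], "rotation": [0, 0, 0], "hand": 0},
    {"offset": [0, 0, 0], "rotation": [0, 0, 0], "hand": 0},
  ],
)

```text
time: 19.05
ee_pos: [495.1, 2.3, 116.4]
tcp_rot: [0.81, 0.587, -0.001, 0.001]
contact_force: [-1.7, -4.5, 1.4]
grip_width: 0.1
```

Call:
apply_moves(
  motion=[
    {"offset": [1, 0, 0], "rotation": [0, 0, 0], "hand": 0},
    {"offset": [0, 0, 0], "rotation": [0, 0, 0], "hand": 0},
    {"offset": [0, 0, 0], "rotation": [0, 0, 0], "hand": 0},
    {"offset": [0, 0, 0], "rotation": [0, 0, 0], "hand": 0},
    {"offset": [0, 0, 0], "rotation": [0, 0, 0], "hand": 0},
  ],
)

```text
time: 19.55
ee_pos: [495.4, 3.2, 116.4]
tcp_rot: [0.81, 0.586, -0.001, 0.001]
contact_force: [-2.3, -6.7, 1.0]
grip_width: -0.3
```

```bash
python3 look.py 8; python3 mk.py 8; python3 mk.py 7
```

```text
19.55 [495.40364217   3.18129492 116.37452693] [-2.34139904 -6.71414145  0.9844109 ] -0.26584314584911595
70.76062222597695 -176.09521094754876
top (np.float64(-18.5), np.float64(-18.510497849446), np.float32(172.45041))
scene (np.float64(-20.25), np.float64(-20.204508860314814), np.float32(155.59431))
top (np.float64(-17.25), np.float64(-17.32716182214665), np.float32(181.52567))
scene (np.float64(-18.75), np.float64(-18.86018230487641), np.float32(152.16202))
```

The wheel moved about 1.2° and the mark now reads -18.5° by top, within the index estimates of -18.1° to -18.9°. I'm backing straight off and lifting clear.

Call:
apply_moves(
  motion=[
    {"offset": [-5, 0, 0], "rotation": [0, 0, 0], "hand": 0},
    {"offset": [-10, 0, 0], "rotation": [0, 0, 0], "hand": 0},
    {"offset": [-5, 0, 0], "rotation": [0, 0, 0], "hand": 0},
    {"offset": [0, 0, -30], "rotation": [0, 0, 0], "hand": 0},
    {"offset": [0, 0, -40], "rotation": [0, 0, 0], "hand": 0},
  ],
)

```text
time: 20.15
ee_pos: [487.5, -14.3, 184.1]
tcp_rot: [0.81, 0.587, -0.002, -0.003]
contact_force: [0.7, -0.8, 1.1]
grip_width: -0.1
```

Call:
apply_moves(
  motion=[
    {"offset": [0, 0, -45], "rotation": [0, 0, 0], "hand": 0},
    {"offset": [0, -40, -15], "rotation": [0, 0, 0], "hand": 0},
    {"offset": [0, -45, 0], "rotation": [0, 0, 0], "hand": 0},
    {"offset": [20, -40, 0], "rotation": [0, 0, 0], "hand": 0},
    {"offset": [40, -20, 0], "rotation": [0, 0, 0], "hand": 0},
  ],
)

```text
time: 20.65
ee_pos: [368.3, 87.4, 247.0]
tcp_rot: [0.811, 0.585, 0.001, 0.0]
contact_force: [1.2, 0.3, -1.2]
grip_width: 0.0
```

Call:
apply_moves(
  motion=[
    {"offset": [45, 0, 0], "rotation": [0, 0, 0], "hand": 0},
    {"offset": [45, 0, 0], "rotation": [0, 0, 0], "hand": 0},
    {"offset": [45, 0, 0], "rotation": [0, 0, 0], "hand": 0},
    {"offset": [45, 0, 0], "rotation": [0, 0, 0], "hand": 0},
    {"offset": [45, 0, 0], "rotation": [0, 0, 0], "hand": 0},
  ],
)

```text
time: 21.15
ee_pos: [440.9, 303.5, 246.4]
tcp_rot: [0.81, 0.587, 0.0, -0.0]
contact_force: [1.0, 1.4, 1.3]
grip_width: -0.0
```

Call:
apply_moves(
  motion=[
    {"offset": [0, 0, 0], "rotation": [0, 0, 0], "hand": 0},
    {"offset": [0, 0, 0], "rotation": [0, 0, 0], "hand": 0},
    {"offset": [0, 0, 0], "rotation": [0, 0, 0], "hand": 0},
    {"offset": [0, 0, 0], "rotation": [0, 0, 0], "hand": 0},
    {"offset": [0, 0, 0], "rotation": [0, 0, 0], "hand": 0},
  ],
)

```text
time: 21.65
ee_pos: [440.6, 300.5, 247.2]
tcp_rot: [0.81, 0.586, 0.001, 0.0]
contact_force: [1.6, -0.4, -0.7]
grip_width: -0.1
```

```bash
python3 look.py 9; python3 mk.py 9; python3 z.py 9
```

```text
21.65 [440.64215113 300.48632916 247.1927656 ] [ 1.60723214 -0.36940509 -0.72525995] -0.13901446903686704
318.218231754354 113.19967697112645
top (np.float64(-18.25), np.float64(-18.439617914944375), np.float32(176.85173))
scene (np.float64(-20.25), np.float64(-20.22934355523784), np.float32(153.73325))
```

View pics/z9.png

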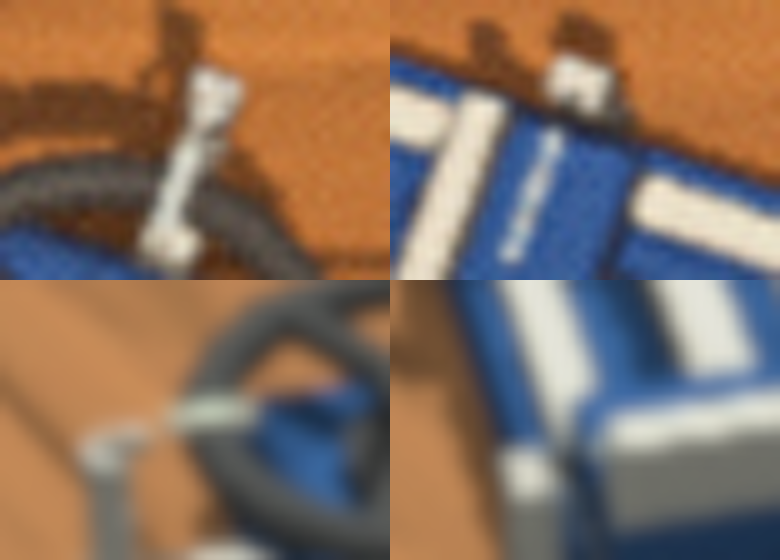

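View pics/t9f.png

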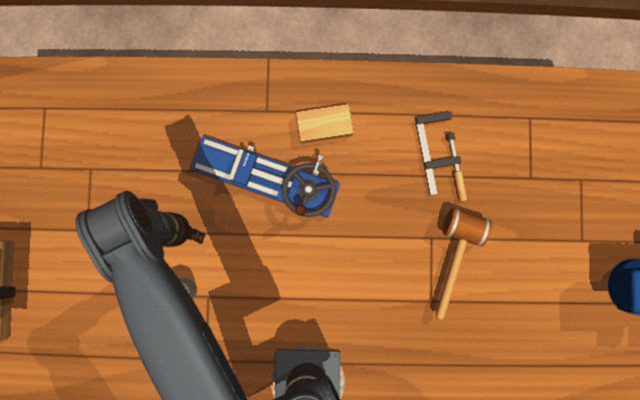

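The mark now lines up with the index finger in the top zoom, at about (317,163) in the full image. The offcut, clamp and mallet are where they were. The arm is clear of the bench at 247 mm, so I'm handing in.

```bash
python3 -c "
from station import job_done
print(job_done())"
```

```text
the job is handed in; nothing more can be done
None
```

The wheel is back at the index, approached clockwise so the play is taken up, and the robot is clear of everything. I handed it in at about 22 s.

**What I did:** I gripped the wooden handle and turned the wheel anticlockwise to about 60° past the index by the gripper's position. I then brought it back clockwise and stopped about 1° short by the top camera. After letting go, I made one last clockwise nudge of about 1.2° with the shut fingers, pushing from the anticlockwise side only. Side forces on the tool stayed below about 8 N in the readings.

**Last checks:**

| Check | Reading |
|---|---|
| Index position | -18.1° from the bed edges, -18.5° to -18.9° from the index post and finger |
| Mark, top camera | -18.4°, on the index within about 0.5° |
| Mark, scene camera | -20.2°, which disagrees |
| Stop line | about 1 mm short before the nudge, which moved it about 0.4 mm towards its line; uncertain by about 0.7 mm |

- **Scene camera:** at its view angle, small height errors shift the reading. It read 1–2° further clockwise than the top camera in every picture since the mark came near the index. I went by the top camera, which matched the gripper's path.
- **Stop line:** I did not re-measure it after the nudge, so it may still be up to about 1 mm short.
- **Things on the bench:** the offcut, clamp and mallet are unmoved in the last picture. The tin was mostly hidden behind the arm there, but the arm passed more than 100 mm above it.

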